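Put the square bottle back in its tray well and close its click cap

ROBOT

A 7-joint arm with a two-finger parallel gripper is mounted at the origin on the work surface. World frame = base frame: x ahead of the robot, y to its left, z up, the work surface at z = 0. Lengths are in m, angles in rad, forces in N, time in s.
With the tool pointing down it reaches from about 0.425 to 0.8 m from the base axis. Payload 8.3 kg.
Tool frame: the origin (TCP) lies at the very end of the fingers, on their centre line; the grasp point (between the pads) lies 19 mm behind it; z points along the fingers, y is the line along which they close (so a half turn about z gives the same grasp; the last joint's range is limited). The gripper opens to 85 mm and grips with 20 to 120 N. Pads are 22 mm wide; open, the fingers measure 114 mm over their backs; the gripper's body (76 mm by 85 mm) begins 54 mm behind the grasp point. The pads swing forward as they close: fully open they stand 13 mm farther back than shut.
Start: joints at [-1.316, 0.383, 0.016, 1.37, -0.006, 1.388, -0.046], TCP at [0.195, 0.594, 0.231] pointing down, gripper open.
Joint ranges: [-2.95, 2.95], [-0.25, 2.06], [-1.52, 1.56], [0.18, 2.33], [-1.44, 4.58], [0.02, 2.06], [-3.01, 3.01]. Speed limits (rad/s): [2.39, 2.39, 3.01, 3.01, 3.14, 3.14, 3.14].

INTERFACE

Orientations are given as [roll, pitch, yaw] about the fixed x, y, z axes, in that order (R = Rz(yaw) Ry(pitch) Rx(roll)).
In Python, from plant import readout, camera, camera_model, order gives the robot as it stands. The module is installed in compiled form; this text tells all that it offers.
- The arm moves only by the tool carry_out, never from a script. Its arguments are lists of equal length, an entry for each row: "twist": the turn, a rotation vector about the tool's x, y, z in degrees, a list of three; "translation": the shift along the tool's x, y, z in mm, a list of three; "gripper": the opening, from 0 (shut) to 1 (fully open). A call has 1 to 20 rows; each row shifts and turns the commanded pose from where the row before left it, along the tool's axes as they then stand; what a row does not reach is not made up. A row lasts 1/12 s, in which the tool goes at most 41.7 mm and 7.16 degrees, less where a joint would pass 70% of its speed; a pose out of reach is approached as far as the arm can. A call is refused whole if a number of a shift passes 41.7 or a number of a turn 7.16, either way. A call with a gripper value outside its range is refused whole. The fingers move at their own pace and stop on an object; "force" is the grip in N (left out, the last holds). Time passes only in rows, so rows that do not move let the fingers close. It gives the time, the measured TCP pose, the force, the opening and the grip force at its end, in the units of the state.
- readout.observe(): the state, without advancing time (a new reading comes with each control period).
- camera(name): name is "scene" or "top" or "wrist"; returns the picture (480x640x3 uint8, red, green, blue); there is no depth.
- camera_model(name): a dict with "mtx" (3x3 intrinsics, pixels), "k1" (the pictures are not rectified: a ray, as slopes to the right and down, at radius r is drawn at 1 + k1 r^2 times it, then the intrinsics apply), "eye" and "orientation" of the camera in the world. Camera axes: x right, y up, looking along -z (the intrinsics and any distortion apply to the point x, -y, -z); pixel columns grow to the right and rows downward; lengths in m; the calibration is good to about 2 mm. A picture is of the moment at which its call begins: read the wrist's pose just before it. camera_model takes no time and is no camera call; for the wrist camera it gives the pose at the moment of the call.
- order.sign_off(): hands the job in; it is judged then, once.
The state is a dict: "time_s": time; "joint_pos": joint angles; "dq": joint speeds; "effort": joint torques, N m; "tool_pos": TCP position; "orientation": TCP orientation; "contact_force": force on the tool from outside, world axes, zero at the start; "ft_torque": the same for the moment, N m; "opening": opening from 0.0 (shut) to 1.0 (fully open); "gripper_force": force on a finger pad.
Only numpy, scipy, OpenCV 4.12 (cv2) and the standard library are available. Lean on these libraries where they do the work, as an engineer would, in place of code of your own. Each camera call takes 0.05 s, during which the arm holds its last target. There are 200 camera calls.

TASK

One of the two square green bottles has been left standing beside the wooden tray with its cap only loosely on. Keep it upright and set it gently down in the empty well of the tray, fully home on the cork pad; then turn its cap clockwise until the cap's slip clutch clicks, stop at the first or second click, and let go. Leave the other bottle and the stacked shot glasses as they are.

Things in the scene. Friction and masses are not known exactly. Their poses are not given: they have to be found in the camera images.
- bottle: bottle to put away: square green glass flask, 56 x 56 mm over its flats, flats up to 118 mm above the base, then a shoulder up to 129 mm and a round 29 mm neck; 0.4 to 0.63 kg with its cap. Origin at the centre of its underside, z along its axis, x and y square to the flats. It stands loose on the cabinet top, left or right of the tray. The top of its cap is 161.5 mm above the origin when screwed home.
- cap_top (a point): centre of the cap's flat top, on the bottle's axis; its axes turn with the cap's shell, a fluted aluminium cylinder 38 mm in diameter reaching 24 mm down from here. It screws down clockwise seen from above, 6 mm a full turn (1 mm per rad), against about 0.04 N m, to a hard stop (home). It starts 0.9 to 2.5 mm above home: 0.9 to 2.6 rad of turning before the clutch slips.
- cap (a joint): the slip clutch in the cap: angle (rad) by which the shell has slipped clockwise on the threaded inner cap, 0 until that is home. Then it slips over a 10-tooth ratchet: clicks near 0.31, 0.94 and 1.57 rad; before each the torque climbs over 0.2 rad to about 0.2 N m, then drops off. Let go before a click, the shell falls back; past it, it goes on to about 0.6 a click. Anticlockwise the shell unscrews the inner cap.
- tray: wooden tray, fixed: base 200 mm (x) by 360 mm (y), 10 mm thick, rim 32 mm high; origin at the centre of its underside. Two square bottle wells, 61 x 61 mm inside and square to the tray, centred at x = 35, y = +110 and y = -110 mm in its frame; well walls 8 mm thick, tops 44 mm above the underside. The shot glasses stand stacked at x = -45, y = 0.
- pad_top (a point): centre of the top of the cork pad (57 mm square, 3 mm thick) in the empty well, 13 mm above the tray's underside and 31 mm below the tops of the well's walls; its axes are the tray's. The bottle's underside rests here when home; the well then keeps the bottle from turning with its cap. The glass bears no more than 45 N against tray or pad.
- bottle_closed: the other square green bottle, same shape and size, cap closed, standing in the other well on its own cork pad. Origin at the centre of that pad's underside; 164.5 mm high from there. To be left alone.
- glass1: lowest of four stacked shot glasses (each 47 mm high, 45 mm across the rim; the stack is 140 mm high). Origin at the centre of its underside. To be left alone.
- glass4: topmost of the four stacked shot glasses; origin at the centre of its underside, 93 mm above that of the lowest. To be left alone.
Mind the look-alikes: they are no part of the job. What is shaped like the bottle but blue or purple is not meant.

How it is judged:
By the outcome, as a careful person would: the job done as asked, in the order asked, and still so for the second after the job is handed in, with the robot touching nothing.
It also fails if it takes over 67 s, if anything falls off the work surface, if the arm or the gripper's body presses on something with over 40 N, if the wrist force passes 120 N, or if a joint passes its speed limit or range.

## Working session

There is one attempt and no reset: what is moved stays moved. The work goes in short steps, Python scripts to look and compute and a tool call to move; the robot and the scene stay as the last step left them, time stands still between calls to the robot, and variables do not carry over. Pictures are saved under pics/ and viewed, at most 10 in all, crops included, and the job is handed in when it is done.

Besides the shell and the picture viewer there is one more tool, called after "Call:" in YAML: its name, and indented under it one key for each argument. carry_out: Moves the arm, as the interface text tells. Its arguments: {"type":"object","properties":{"twist":{"type":"array"},"translation":{"type":"array"},"gripper":{"type":"array"},"force":{"type":"number"}},"required":["twist","translation","gripper"]}

```bash
mkdir -p pics; cat > h.py <<'E'
import numpy as np, cv2
from plant import readout, camera, camera_model, order
from scipy.spatial.transform import Rotation as R
def rot(o):
    o=np.array(o,float)
    if o.shape==(3,3): return o
    if o.size==3: return R.from_euler('xyz',o).as_matrix()
    raise Exception(str(o))
def ray(m,u,v):
    K=np.array(m['mtx']);d=cv2.undistortPoints(np.array([[[u,v]]],float),K,np.array([m['k1'],0,0,0,0.]))[0,0]
    return np.array(m['eye']),rot(m['orientation'])@np.array([d[0],-d[1],-1])
def proj(m,P):
    p=(np.atleast_2d(P)-np.array(m['eye']))@rot(m['orientation']); K=np.array(m['mtx'])
    x=p[:,0]/-p[:,2];y=-p[:,1]/-p[:,2];f=1+m['k1']*(x*x+y*y)
    return np.c_[K[0,0]*x*f+K[0,2],K[1,1]*y*f+K[1,2]]
def atz(m,u,v,z):
    e,d=ray(m,u,v);return e+d*(z-e[2])/d[2]
def tri(obs):
    A=np.zeros((3,3));b=np.zeros(3)
    for m,u,v in obs:
        e,d=ray(m,u,v);d/=np.linalg.norm(d);M=np.eye(3)-np.outer(d,d);A+=M;b+=M@e
    return np.linalg.solve(A,b)
E
python3 - <<'E'
from h import *
print(readout.observe())
for n in ("scene","top"):
    print(n,camera_model(n))
    cv2.imwrite(f'pics/{n}0.png',camera(n)[:,:,::-1])
E
```

```text
{'time_s': 0.0, 'joint_pos': array([-1.31589878,  0.38424614,  0.01638149,  1.37117149, -0.00630057,
        1.38818353, -0.04650465]), 'dq': array([-5.64262838e-04,  7.57781473e-04, -1.76343875e-04, -5.78195187e-05,
       -5.12096117e-04,  2.10464050e-03,  5.27616439e-04]), 'effort': array([-3.21526177e-04, -6.27602291e+01,  8.43867045e-01, -3.71825445e+01,
        1.64177368e-02,  1.42987279e-02,  1.70920191e-05]), 'tool_pos': array([0.1951095 , 0.59323435, 0.23026609]), 'orientation': array([-3.13963395e+00,  3.80752268e-05,  2.82384705e+00]), 'contact_force': array([ 0.19283864, -0.71931992,  0.4359474 ]), 'ft_torque': array([ 0.00395452, -0.04954828,  0.02085827]), 'gripper_force': 0.0, 'opening': 0.9997361720190617}
scene {'mtx': array([[620.7712252 ,   0.        , 324.1320408 ],
       [  0.        , 620.7712252 , 241.18221054],
       [  0.        ,   0.        ,   1.        ]]), 'k1': 0.029125213508954865, 'eye': array([ 1.44545925, -0.26964033,  0.7962122 ]), 'orientation': array([0.98801618, 0.02327709, 1.2833194 ])}
top {'mtx': array([[444.97420029,   0.        , 321.91274781],
       [  0.        , 444.97420029, 240.96498585],
       [  0.        ,   0.        ,   1.        ]]), 'k1': 0.029269190654714443, 'eye': array([0.36161846, 0.00357539, 1.12870802]), 'orientation': array([ 0.14387274, -0.01787766, -1.57251214])}
```

View pics/scene0.png

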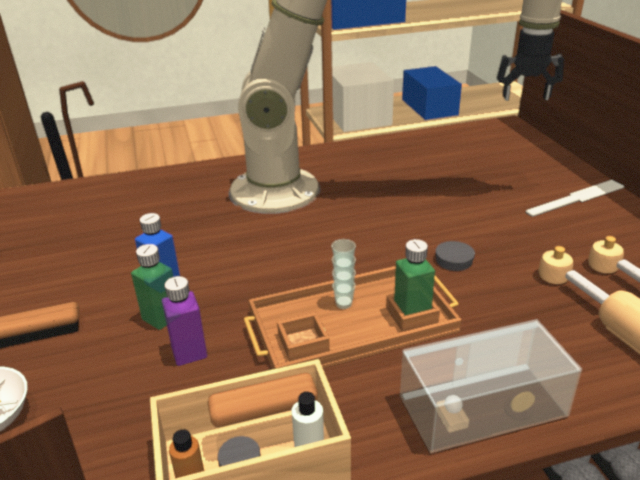

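View pics/top0.png

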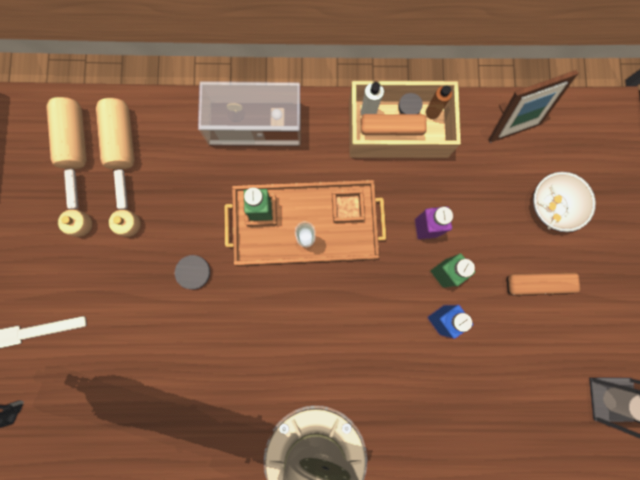

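The scene picture shows the green target bottle at about (152,290), cap at (147,255), between the blue and purple look-alikes. The tray's empty well is at (303,336), and the closed bottle is at (415,280). In the top view the target's cap is at (465,268) and the empty well at (348,207).

```bash
python3 - <<'E'
from h import *
s=cv2.imread('pics/scene0.png');t=cv2.imread('pics/top0.png')
def c(im,x,y,w,h,k): return cv2.resize(im[y:y+h,x:x+w],(w*k,h*k),interpolation=cv2.INTER_CUBIC)
o=np.zeros((600,800,3),np.uint8)
a=[(s,120,235,66,100,6),(t,430,245,50,50,6)]
o=np.vstack([np.hstack([c(t,432,245,50,50,8),c(t,323,182,50,50,8)]),np.hstack([c(s,130,240,50,25,8),c(s,272,310,66,33,6)[:200,:400] if 0 else cv2.resize(s[312:357,270:360],(400,200),interpolation=cv2.INTER_CUBIC)])])
cv2.imwrite('pics/c1.png',o)
m=camera_model('top');n=camera_model('scene')
print(tri([(m,465,268),(n,147,251)]), atz(m,348,207,.013),atz(n,303,340,.013))
E
```

```text
[ 0.44249993 -0.32771306  0.15910701] [ 0.61131108 -0.08370811  0.013     ] [ 0.60633789 -0.08128979  0.013     ]
```

View pics/c1.png

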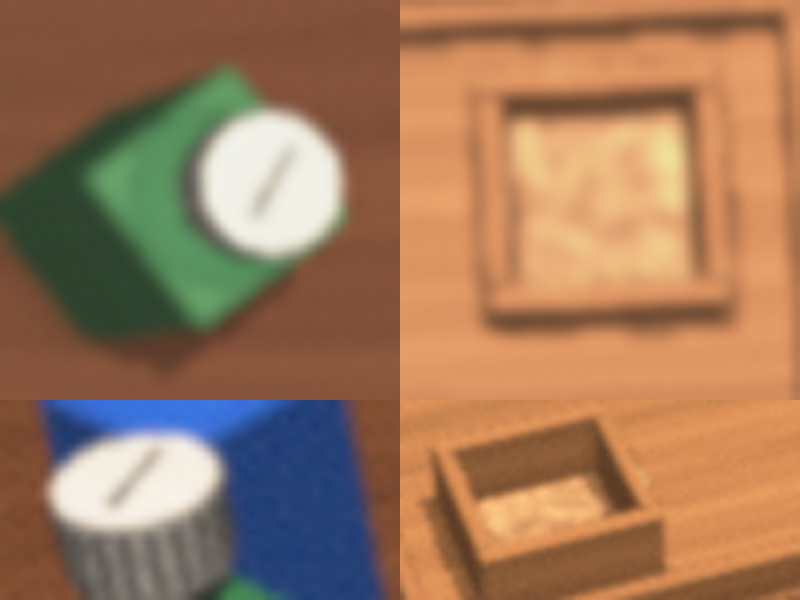

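The crop shows the target cap's centre at (465.4,267.5) in the top view and (146.6,249.6) in the scene view. In the top view the shoulder corners are at about (443,267.5), (457.9,286.3) and (461,253.5), and the empty well is centred near (348,207).

```bash
python3 - <<'E'
from h import *
m=camera_model('top');n=camera_model('scene')
P=tri([(m,465.4,267.6),(n,146.7,249.7)]);print('cap',P,proj(m,P),proj(n,P))
c=[atz(m,*p,.118) for p in [(443,267.3),(457.8,286.1),(461,253.4)]]
for i in(1,2):
    d=c[i]-c[0];print('edge',np.hypot(*d[:2]),np.degrees(np.arctan2(d[1],d[0])))
print('mid', (c[1]+c[2])/2)
tc=[atz(m,*p,.032)[:2] for p in [(233,186),(375,181),(378.5,258),(234.5,264)]];tc=np.array(tc)
print(tc,tc.mean(0))
for i in range(4):
    d=tc[(i+1)%4]-tc[i];print(np.hypot(*d),np.degrees(np.arctan2(d[1],d[0])))
w=camera_model('wrist');o=readout.observe()
print(w, (w['eye']-o['tool_pos'])@rot(o['orientation']))
print('purple',atz(m,444,215,.162),'blue',atz(m,462,322,.162))
E
```

```text
cap [ 0.4430946  -0.32762079  0.16234184] [[465.71251493 267.63430155]] [[147.06371715 249.75789095]]
edge 0.05321093906052356 -143.32278476594465
edge 0.05326142639387986 -53.13341061325114
mid [ 0.44219371 -0.32820122  0.118     ]
[[ 0.66040897  0.2077958 ]
 [ 0.67472618 -0.15162062]
 [ 0.47790426 -0.15667347]
 [ 0.46303379  0.19891796]] [0.5690183  0.02460492]
0.35970146501528905 -87.71885182659075
0.19688676929067786 -178.5294122902043
0.35590223246242436 92.39465547596203
0.19757474203790398 2.5754011385180946
{'mtx': array([[346.03424418,   0.        , 319.41532586],
       [  0.        , 346.03424418, 240.46107473],
       [  0.        ,   0.        ,   1.        ]]), 'k1': -0.05159913320529461, 'eye': array([0.11543042, 0.62029612, 0.37362967]), 'orientation': array([-0.32899808,  0.00220793,  1.25412404])} [ 0.08414272  0.0005167  -0.14324941]
purple [ 0.56014823 -0.28515375  0.162     ] blue [ 0.32645724 -0.31389726  0.162     ]
```

Call:
carry_out:
  twist:
    - [0, 0, 0]
    - [0, 0, 0]
    - [0, 0, 0]
    - [0, 0, 0]
    - [0, 0, 0]
    - [0, 0, 0]
    - [0, 0, 0]
    - [0, 0, 0]
    - [0, 0, 0]
    - [0, 0, 0]
    - [0, 0, 0]
    - [0, 0, 0]
    - [0, 0, 0]
    - [0, 0, 0]
    - [0, 0, 0]
    - [0, 0, 0]
    - [0, 0, 0]
    - [0, 0, 0]
    - [0, 0, 0]
    - [0, 0, 0]
  translation:
    - [-31.8, -15.1, 0]
    - [-31.8, -15.1, 0]
    - [-31.8, -15.1, 0]
    - [-31.8, -15.1, 0]
    - [-31.8, -15.1, 0]
    - [-31.8, -15.1, 0]
    - [-31.8, -15.1, 0]
    - [-31.8, -15.1, 0]
    - [-31.8, -15.1, 0]
    - [-31.8, -15.1, 0]
    - [-15.7, -31.7, 0]
    - [-15.7, -31.7, 0]
    - [-15.7, -31.7, 0]
    - [-15.7, -31.7, 0]
    - [-15.7, -31.7, 0]
    - [-15.7, -31.7, 0]
    - [-15.7, -31.7, 0]
    - [-15.7, -31.7, 0]
    - [-15.7, -31.7, 0]
    - [-15.7, -31.7, 0]
  gripper: [1, 1, 1, 1, 1, 1, 1, 1, 1, 1, 1, 1, 1, 1, 1, 1, 1, 1, 1, 1]

```text
time_s: 1.77
tool_pos: [0.4999, -0.001, 0.2311]
orientation: [3.142, -0.0, 2.824]
contact_force: [0.8, -0.2, 0.2]
opening: 0.996
gripper_force: 0.0
```

Call:
carry_out:
  twist:
    - [0, 0, 6.7]
    - [0, 0, 6.7]
    - [0, 0, 6.7]
    - [0, 0, 6.7]
  translation:
    - [0, 0, 0]
    - [0, 0, 0]
    - [0, 0, 0]
    - [0, 0, 0]
  gripper: [1, 1, 1, 1]

```text
time_s: 2.1
tool_pos: [0.5, 0.0004, 0.2309]
orientation: [-3.141, -0.001, 2.35]
contact_force: [-0.5, -0.5, 1.2]
opening: 0.998
gripper_force: 0.0
```

Call:
carry_out:
  twist:
    - [0, 0, 0]
    - [0, 0, 0]
    - [0, 0, 0]
    - [0, 0, 0]
    - [0, 0, 0]
    - [0, 0, 0]
    - [0, 0, 0]
    - [0, 0, 0]
    - [0, 0, 0]
    - [0, 0, 0]
  translation:
    - [-21.3, -30.2, 0]
    - [-21.3, -30.2, 0]
    - [-21.3, -30.2, 0]
    - [-21.3, -30.2, 0]
    - [-21.3, -30.2, 0]
    - [-21.3, -30.2, 0]
    - [-21.3, -30.2, 0]
    - [-21.3, -30.2, 0]
    - [-21.3, -30.2, 0]
    - [0, 0, 0]
  gripper: [1, 1, 1, 1, 1, 1, 1, 1, 1, 1]

```text
time_s: 2.93
tool_pos: [0.4393, -0.3348, 0.2314]
orientation: [-3.138, 0.002, 2.346]
contact_force: [-1.0, -0.1, -0.4]
opening: 0.996
gripper_force: 0.0
```

```bash
python3 - <<'E'
from h import *
import pickle
o=readout.observe();w=camera_model('wrist');im=camera('wrist')[:,:,::-1]
pickle.dump((o,w),open('w1.pkl','wb'));cv2.imwrite('pics/w1.png',im)
print(o['tool_pos'],o['orientation'],o['joint_pos'],proj(w,[[.4428,-.3277,.162],o['tool_pos']]))
E
```

```text
[ 0.43931501 -0.33478808  0.23137489] [-3.13768216e+00  1.62485456e-03  2.34602798e+00] [-0.02535365  0.26865389  0.75623617  1.60180076 -0.18386471  1.34456773
  1.52935176] [[331.03055432 253.28947951]
 [319.1407448  311.37223671]]
```

View pics/w1.png

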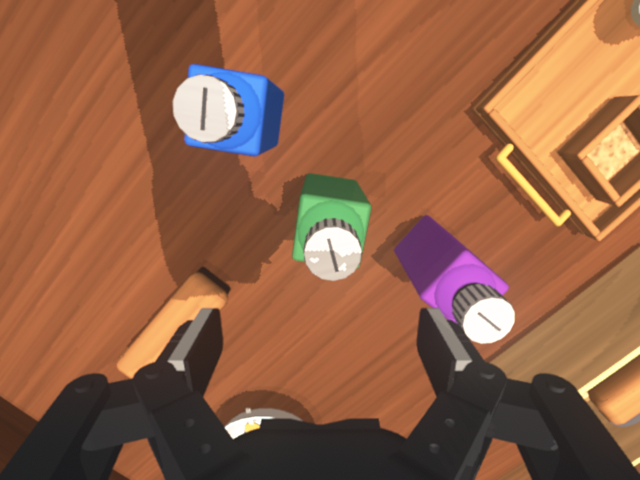

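The wrist view shows the target's white cap top spanning columns 305–361 and rows 226–279, so its centre is at about (333,252.5). The prediction was (331,253). The purple cap is at (488,320) and the tray well at upper right, near (615,150).

```bash
python3 - <<'E'
from h import *
import pickle
o,w=pickle.load(open('w1.pkl','rb'));m=camera_model('top');n=camera_model('scene')
im=cv2.imread('pics/w1.png');g=im[215:290,295:372].astype(int)
mask=((g.min(2)>150)).astype(np.uint8);mask=cv2.morphologyEx(mask,cv2.MORPH_OPEN,np.ones((3,3)))
k,l,s,c=cv2.connectedComponentsWithStats(mask);i=1+s[1:,4].argmax()
ct=max(cv2.findContours((l==i).astype(np.uint8),0,1)[0],key=len);e=cv2.fitEllipse(cv2.convexHull(ct));print(e[0][0]+295,e[0][1]+215,e)
u,v=e[0][0]+295,e[0][1]+215
P=atz(w,u,v,.162);print(P)
T=tri([(w,u,v),(m,465.4,267.6),(n,146.7,249.7)]);print('tri',T)
for r in(P,T):print('tool delta mm',1000*(r-o['tool_pos'])@rot(o['orientation']))
print(np.degrees(o['orientation']))
E
```

```text
332.4301872253418 252.97587203979492 ((37.4301872253418, 37.97587203979492), (53.405216217041016, 56.920989990234375), 83.26720428466797)
[ 0.44329901 -0.3268984   0.162     ]
tri [ 0.44315597 -0.32734892  0.16234976]
tool delta mm [ 2.95965938  8.63865962 69.33691781]
tool delta mm [ 2.73741525  8.21981573 68.98914888]
[-1.79775945e+02  9.30973089e-02  1.34417502e+02]
```

Call:
carry_out:
  twist:
    - [0, 0, 0]
    - [0, 0, 0]
    - [0, 0, 0]
  translation:
    - [2.8, 8.4, 20]
    - [0, 0, 20]
    - [0, 0, 0]
  gripper: [1, 1, 1]

```text
time_s: 3.23
tool_pos: [0.4466, -0.3162, 0.1874]
orientation: [-3.14, -0.006, 2.358]
contact_force: [-0.1, 1.0, -1.3]
opening: 1.002
gripper_force: 0.0
```

```bash
python3 - <<'E'
from h import *
import pickle
o=readout.observe();w=camera_model('wrist');im=camera('wrist')[:,:,::-1]
pickle.dump((o,w),open('w2.pkl','wb'));cv2.imwrite('pics/w2.png',im)
u0,v0=proj(w,[.4432,-.3272,.162])[0].astype(int)
y0,x0=v0-50,u0-50
g=im[y0:y0+100,x0:x0+100].astype(int)
mask=((g.min(2)>150)).astype(np.uint8);mask=cv2.morphologyEx(mask,cv2.MORPH_OPEN,np.ones((3,3)))
k,l,s,c=cv2.connectedComponentsWithStats(mask);i=1+s[1:,4].argmax()
ct=max(cv2.findContours((l==i).astype(np.uint8),0,1)[0],key=len);e=cv2.fitEllipse(cv2.convexHull(ct))
u,v=e[0][0]+x0,e[0][1]+y0;print(u0,v0,u,v,e)
P=atz(w,u,v,.162);o1,w1=pickle.load(open('w1.pkl','rb'))
print(P,tri([(w,u,v),(w1,332.4,253)]),1000*(P-o['tool_pos'])@rot(o['orientation']))
print(o['tool_pos'],np.degrees(o['orientation']))
# corners for yaw
cv2.imwrite('pics/w2c.png',cv2.resize(im[v0-120:v0+60,u0-110:u0+110],None,fx=3,fy=3,interpolation=cv2.INTER_CUBIC));print(u0-110,v0-120)
E
```

```text
300 296 300.9211196899414 296.3930892944336 ((50.921119689941406, 50.393089294433594), (61.58638381958008, 68.0124740600586), 94.88186645507812)
[ 0.44340832 -0.32720928  0.162     ] [ 0.44280055 -0.32647959  0.16376958] [-5.64377134 -9.9807123  25.42790036]
[ 0.44658728 -0.31624397  0.18744997] [-179.92727049   -0.35790018  135.11951279]
190 176
```

View pics/w2c.png

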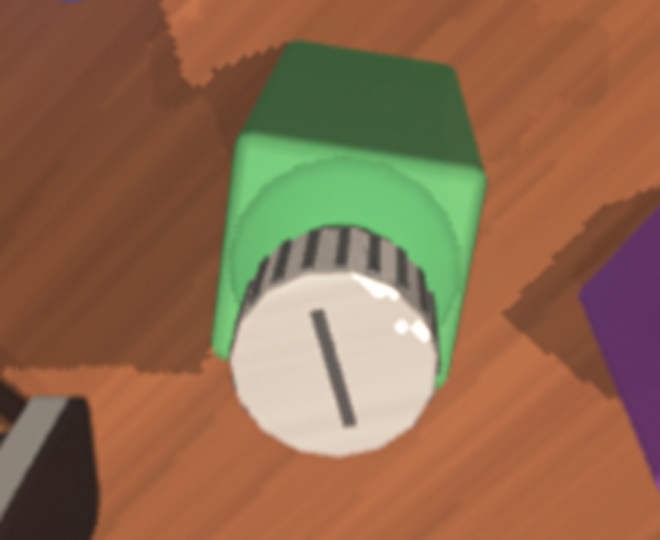

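The enlarged wrist crop shows the cap centre at full-image (301,296) and the flats' top corners at (270.7,221), (351.7,236), (261.7,293.3) and (338.3,303.7). Next I let the arm settle and re-read the pose.

Call:
carry_out:
  twist:
    - [0, 0, 0]
    - [0, 0, 0]
    - [0, 0, 0]
    - [0, 0, 0]
    - [0, 0, 0]
    - [0, 0, 0]
  translation:
    - [0, 0, 0]
    - [0, 0, 0]
    - [0, 0, 0]
    - [0, 0, 0]
    - [0, 0, 0]
    - [0, 0, 0]
  gripper: [1, 1, 1, 1, 1, 1]

```text
time_s: 3.78
tool_pos: [0.4477, -0.3192, 0.1917]
orientation: [3.141, 0.001, 2.356]
contact_force: [0.1, -0.4, 0.2]
opening: 1.003
gripper_force: 0.0
```

```bash
python3 - <<'E'
from h import *
import pickle
o,w=pickle.load(open('w2.pkl','rb'))
c=[atz(w,*p,.117)[:2] for p in [(270.7,221),(351.7,236),(338.3,303.7),(261.7,293.3)]]
for i in range(4):
    d=c[(i+1)%4]-c[i];print(np.hypot(*d),np.degrees(np.arctan2(d[1],d[0]))%90)
print(np.mean(c,0))
o=readout.observe();w=camera_model('wrist');im=camera('wrist')[:,:,::-1]
P=np.array([.4433,-.3271,.162]);print(o['tool_pos'],np.degrees(o['orientation']),1000*(P-o['tool_pos'])@rot(o['orientation']))
u0,v0=proj(w,P)[0].astype(int);y0,x0=v0-50,u0-50
g=im[y0:y0+100,x0:x0+100].astype(int)
mask=((g.min(2)>150)).astype(np.uint8);mask=cv2.morphologyEx(mask,cv2.MORPH_OPEN,np.ones((3,3)))
k,l,s,_=cv2.connectedComponentsWithStats(mask);i=1+s[1:,4].argmax()
ct=max(cv2.findContours((l==i).astype(np.uint8),0,1)[0],key=len);e=cv2.fitEllipse(cv2.convexHull(ct))
P=atz(w,e[0][0]+x0,e[0][1]+y0,.162);print(P,1000*(P-o['tool_pos'])@rot(o['orientation']),o['joint_pos'])
E
```

```text
0.05321680797948562 34.266742967671114
0.05014106371123716 36.19232430631859
0.05358773369397969 36.628999773733284
0.05233915840689818 35.755073988105494
[ 0.44397178 -0.32667201]
[ 0.44766294 -0.31921108  0.19168047] [1.79987744e+02 3.15857736e-02 1.34991309e+02] [-2.47819555 -8.66934741 29.67998535]
[ 0.44339405 -0.32718566  0.162     ] [-2.60526883 -8.66340084 29.68005667] [-0.03912203  0.28968458  0.73575492  1.66769156 -0.20278167  1.26189401
  1.52307019]
```

Call:
carry_out:
  twist:
    - [0, 0, 0]
    - [0, 0, 0]
    - [0, 0, 0]
    - [0, 0, 0]
    - [0, 0, 0]
    - [0, 0, 0]
    - [0, 0, 0]
    - [0, 0, 0]
    - [0, 0, 0]
    - [0, 0, 0]
  translation:
    - [-2.6, -8.7, 0]
    - [0, 0, 0]
    - [0, 0, 12]
    - [0, 0, 12]
    - [0, 0, 12]
    - [0, 0, 12]
    - [0, 0, 12]
    - [0, 0, 0]
    - [0, 0, 0]
    - [0, 0, 0]
  gripper: [1, 1, 1, 1, 1, 1, 1, 1, 1, 1]

```text
time_s: 4.67
tool_pos: [0.4433, -0.3273, 0.1315]
orientation: [-3.141, 0.0, 2.356]
contact_force: [0.2, -1.0, 1.1]
opening: 0.998
gripper_force: 0.0
```

Call:
carry_out:
  twist:
    - [0, 0, 0]
    - [0, 0, 0]
    - [0, 0, 0]
    - [0, 0, 0]
    - [0, 0, 0]
    - [0, 0, 0]
    - [0, 0, 0]
    - [0, 0, 0]
    - [0, 0, 0]
    - [0, 0, 0]
    - [0, 0, 0]
    - [0, 0, 0]
  translation:
    - [0, 0, 0]
    - [0, 0, 0]
    - [0, 0, 0]
    - [0, 0, 0]
    - [0, 0, 0]
    - [0, 0, 0]
    - [0, 0, 0]
    - [0, 0, 0]
    - [0, 0, 0]
    - [0, 0, 0]
    - [0, 0, 0]
    - [0, 0, 0]
  gripper: [0.7, 0.6, 0.55, 0.5, 0.45, 0.4, 0.35, 0.3, 0.3, 0.3, 0.3, 0.3]
  force: 40

```text
time_s: 5.67
tool_pos: [0.4433, -0.3272, 0.1314]
orientation: [-3.142, 0.0, 2.356]
contact_force: [-0.9, 0.3, 3.8]
opening: 0.43
gripper_force: 40.0
```

Call:
carry_out:
  twist:
    - [0, 0, 0]
    - [0, 0, 0]
    - [0, 0, 0]
    - [0, 0, 0]
    - [0, 0, 0]
    - [0, 0, 0]
    - [0, 0, 0]
    - [0, 0, 0]
    - [0, 0, 0]
    - [0, 0, 0]
    - [0, 0, 0]
    - [0, 0, 0]
    - [0, 0, 0]
    - [0, 0, 0]
    - [0, 0, 0]
    - [0, 0, 0]
    - [0, 0, 0]
  translation:
    - [0, 0, 0]
    - [0, 0, 0]
    - [0, 0, -2]
    - [0, 0, -4]
    - [0, 0, -6]
    - [0, 0, -8]
    - [0, 0, -8]
    - [0, 0, -8]
    - [0, 0, -8]
    - [0, 0, -8]
    - [0, 0, -8]
    - [0, 0, -6]
    - [0, 0, -4]
    - [0, 0, -2]
    - [0, 0, 0]
    - [0, 0, 0]
    - [0, 0, 0]
  gripper: [0.3, 0.3, 0.3, 0.3, 0.3, 0.3, 0.3, 0.3, 0.3, 0.3, 0.3, 0.3, 0.3, 0.3, 0.3, 0.3, 0.3]
  force: 60

```text
time_s: 7.08
tool_pos: [0.443, -0.3269, 0.2028]
orientation: [-3.141, -0.001, 2.356]
contact_force: [-0.2, -0.3, -6.3]
opening: 0.429
gripper_force: 60.6
```

```bash
python3 - <<'E'
from h import *
o=readout.observe();print(o)
a=camera('scene')[:,:,::-1];t=camera('top')[:,:,::-1];w=camera('wrist')[:,:,::-1]
A=cv2.resize(a[190:370,90:330],(800*240//480,300));T=cv2.resize(t[180:330,360:560],(400,300));
cv2.imwrite('pics/l1.png',np.hstack([A,T])); cv2.imwrite('pics/w3.png',w)
E
```

```text
{'time_s': 7.0833, 'joint_pos': array([-0.02776072,  0.2847083 ,  0.74270342,  1.64841535, -0.19890352,
        1.287139  ,  1.53627839]), 'dq': array([ 0.00015971,  0.00099065,  0.00122031,  0.00097337,  0.00031307,
        0.00072815, -0.0011611 ]), 'effort': array([ 1.83701300e-02, -4.67424417e+01,  8.09368640e+00, -3.83109462e+01,
        2.56817479e-02,  7.77923997e-03, -9.21076971e-04]), 'tool_pos': array([ 0.44299988, -0.32688927,  0.20280489]), 'orientation': array([-3.14125463e+00, -8.58075138e-04,  2.35603585e+00]), 'contact_force': array([-0.15741723, -0.31504404, -6.27735738]), 'ft_torque': array([ 0.02589065, -0.0004334 , -0.02386331]), 'gripper_force': 60.60200197272934, 'opening': 0.4293554961420685}
```

View pics/l1.png

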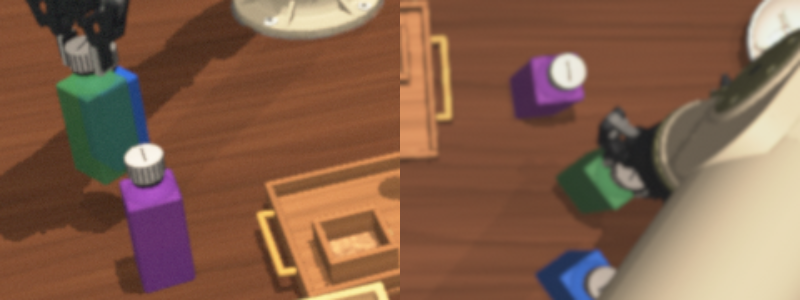

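The bottle hangs upright in the gripper (6.3 N), clear of the purple and blue bottles. The empty well is fully visible in the scene crop. I'll go round the purple bottle and look at the well from the waypoint.

Call:
carry_out:
  twist:
    - [0, 0, 0]
    - [0, 0, 0]
    - [0, 0, 0]
    - [0, 0, 0]
    - [0, 0, 0]
    - [0, 0, 0]
    - [0, 0, 0]
    - [0, 0, 0]
    - [0, 0, 0]
    - [0, 0, 0]
    - [0, 0, 0]
    - [0, 0, 0]
    - [0, 0, 0]
    - [0, 0, 0]
    - [0, 0, 0]
    - [0, 0, 0]
  translation:
    - [2.5, 3.1, 0]
    - [5.1, 6.1, 0]
    - [7.6, 9.2, 0]
    - [10.2, 12.3, 0]
    - [10.2, 12.3, 0]
    - [10.2, 12.3, 0]
    - [10.2, 12.3, 0]
    - [10.2, 12.3, 0]
    - [7.6, 9.2, 0]
    - [5.1, 6.1, 0]
    - [2.5, 3.1, 0]
    - [0, 0, 0]
    - [0, 0, 0]
    - [0, 0, 0]
    - [0, 0, 0]
    - [0, 0, 0]
  gripper: [0.3, 0.3, 0.3, 0.3, 0.3, 0.3, 0.3, 0.3, 0.3, 0.3, 0.3, 0.3, 0.3, 0.3, 0.3, 0.3]

```text
time_s: 8.57
tool_pos: [0.455, -0.2008, 0.2033]
orientation: [-3.141, 0.0, 2.355]
contact_force: [0.3, -0.3, -6.1]
opening: 0.422
gripper_force: 60.7
```

```bash
python3 - <<'E'
from h import *
import pickle
o=readout.observe();w=camera_model('wrist');im=camera('wrist')[:,:,::-1]
pickle.dump((o,w),open('w4.pkl','wb'));cv2.imwrite('pics/w4.png',im)
print(o['tool_pos'],np.degrees(o['orientation']),proj(w,[[.608,-.084,.044],[.608,-.084,.013]]))
E
```

```text
[ 0.45497404 -0.2007632   0.2032617 ] [-1.79976950e+02  5.21440666e-03  1.34921965e+02] [[520.98876797 247.00713546]
 [504.71960317 236.74389686]]
```

View pics/w4.png

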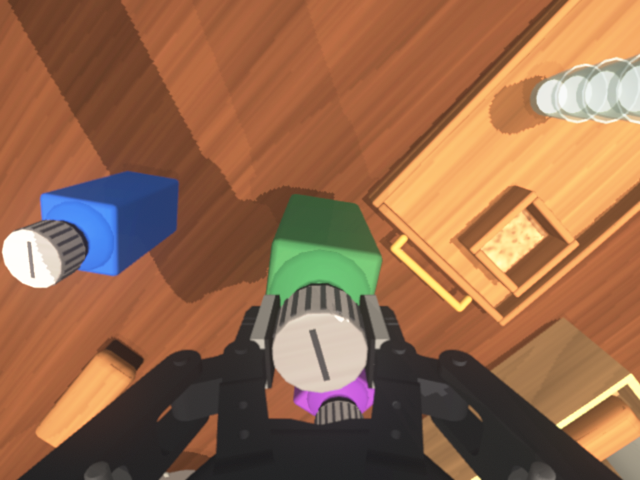

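The wrist view shows the held bottle upright, cap centre near (322,350). The empty well has outer top corners at about (458,240), (519,187), (579,243) and (517,294), and the tray's near corner is at (375,203). I'll enlarge it.

```bash
python3 - <<'E'
import cv2
im=cv2.imread('pics/w4.png');cv2.imwrite('pics/w4c.png',cv2.resize(im[175:315,440:600],None,fx=5,fy=4.2857,interpolation=cv2.INTER_CUBIC)[:600,:800])
E
```

```text
(no output)
```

View pics/w4c.png

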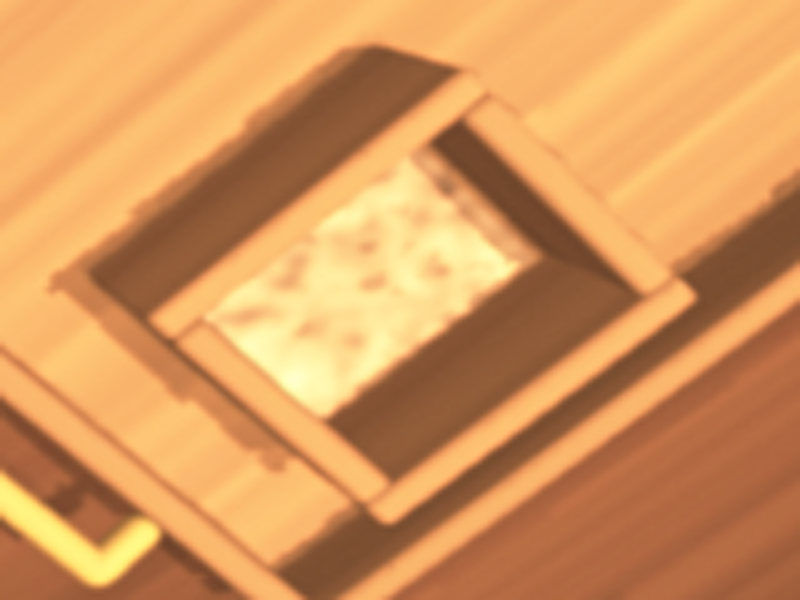

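```bash
python3 - <<'E'
from h import *
import pickle
o,w=pickle.load(open('w4.pkl','rb'))
f=lambda x,y:(x/5+440-.4,y/4.2857+175-.4)
for name,q in (('out',[(150,322),(469,69),(697,294),(390,523)]),('in',[(207,320),(465,120),(640,297),(390,477)])):
    c=np.array([atz(w,*f(*p),.044)[:2] for p in q]);print(name,c.mean(0))
    for i in range(4):
        d=c[(i+1)%4]-c[i];print(np.hypot(*d),np.degrees(np.arctan2(d[1],d[0]))%90)
m=camera_model('top');n=camera_model('scene')
# top camera: well rim outer corners in crop c1 (x-400)/8+323, y/8+182
# cap in hand
im=cv2.imread('pics/w4.png');zc=o['tool_pos'][2]+.0308
u0,v0=322,350
g=im[300:395,270:372].astype(int);mask=((g.min(2)>140)&(g.max(2)-g.min(2)<40)).astype(np.uint8);mask=cv2.morphologyEx(mask,cv2.MORPH_OPEN,np.ones((9,9)))
k,l,s,_=cv2.connectedComponentsWithStats(mask);i=1+s[1:,4].argmax()
ct=max(cv2.findContours((l==i).astype(np.uint8),0,1)[0],key=len);e=cv2.fitEllipse(cv2.convexHull(ct));print(e,e[0][0]+270,e[0][1]+300)
P=atz(w,e[0][0]+270,e[0][1]+300,zc);print('cap tool mm',1000*(P-o['tool_pos'])@rot(o['orientation']))
# tool-tcp-fixed cap projections for offset
cr=cv2.resize(im[185:405,265:390],None,fx=4.5,fy=2.7,interpolation=cv2.INTER_CUBIC);cv2.imwrite('pics/w4b.png',cr)
E
```

```text
out [ 0.61044952 -0.08075746]
0.07605449186832648 2.9605502713022673
0.07483043411534983 3.0489762069096713
0.07560168714164153 3.3091279578562336
0.07529244512873222 3.3940761477558112
in [ 0.61006096 -0.08088803]
0.06123264508723466 2.466039688539226
0.05851474517447568 2.124372059779938
0.060199292740057045 1.7847941569378776
0.057802056095635476 3.1486968954278893
((49.458580017089844, 51.03593826293945), (81.05156707763672, 95.24076080322266), 88.211181640625) 319.45858001708984 351.03593826293945
cap tool mm [  0.53374094   0.15325346 -30.80011285]
```

View pics/w4b.png

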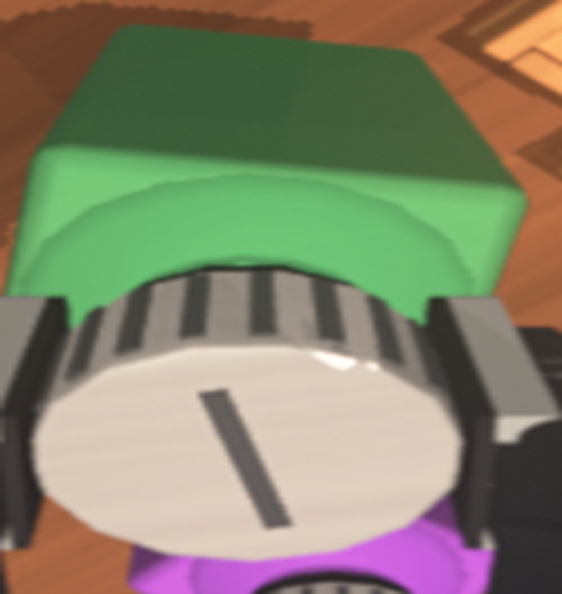

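The crop shows the bottle's far top edge at (273.9,240.6)–(381,255.4) and its far base edge at (292.8,195.4)–(357.2,204.3). The cap is centred between the pads.

```bash
python3 - <<'E'
from h import *
import pickle
o,w=pickle.load(open('w4.pkl','rb'))
for z,a,b in((.189,(273.9,240.6),(381,255.4)),(.0717,(292.8,195.4),(357.2,204.3))):
    A,B=atz(w,*a,z),atz(w,*b,z);d=B-A;t=np.degrees(np.arctan2(d[1],d[0]));
    print(np.hypot(*d[:2]),t%90, 1000*((A+B)/2-o['tool_pos'])@rot(o['orientation']))
E
```

```text
0.05259670607423886 36.63703430731126 [26.57321003  4.18059032 14.25759811]
0.05257216042839918 37.005738831603864 [ 25.04709382   4.63253129 131.55756516]
```

Call:
carry_out:
  twist:
    - [0, 0, 0]
    - [0, 0, 0]
    - [0, 0, 0]
    - [0, 0, 0]
    - [0, 0, 0]
    - [0, 0, 0]
    - [0, 0, 0]
    - [0, 0, 0]
    - [0, 0, 0]
    - [0, 0, 0]
    - [0, 0, 0]
    - [0, 0, 0]
    - [0, 0, 0]
    - [0, 0, 0]
    - [0, 0, 0]
    - [0, 0, 0]
  translation:
    - [0, 4, 0]
    - [-1, 8, 0]
    - [-1, 12, 0]
    - [-2, 16, 0]
    - [-2, 18, 0]
    - [-3, 18, 0]
    - [-3, 18, 0]
    - [-3, 18, 0]
    - [-3, 18, 0]
    - [-3, 18, 0]
    - [-2, 18, 0]
    - [-1, 12, 0]
    - [-1, 8, 0]
    - [0, 5, 0]
    - [0, 0, 0]
    - [0, 0, 0]
  gripper: [0.3, 0.3, 0.3, 0.3, 0.3, 0.3, 0.3, 0.3, 0.3, 0.3, 0.3, 0.3, 0.3, 0.3, 0.3, 0.3]

```text
time_s: 9.95
tool_pos: [0.6076, -0.0831, 0.2031]
orientation: [-3.141, -0.0, 2.356]
contact_force: [0.8, -0.4, -5.8]
opening: 0.43
gripper_force: 60.7
```

Call:
carry_out:
  twist:
    - [0, 0, -1.5]
    - [0, 0, -3]
    - [0, 0, -4]
    - [0, 0, -4]
    - [0, 0, -4]
    - [0, 0, -4]
    - [0, 0, -4]
    - [0, 0, -4]
    - [0, 0, -4]
    - [0, 0, -4]
    - [0, 0, -4]
    - [0, 0, -4]
    - [0, 0, -4]
    - [0, 0, -3]
    - [0, 0, -3]
    - [0, 0, -1.4]
    - [0, 0, 0]
    - [0, 0, 0]
    - [0, 0, 0]
    - [0, 0, 0]
  translation:
    - [0, 0, 0]
    - [0, 0, 0]
    - [0, 0, 0]
    - [0, 0, 0]
    - [0, 0, 0]
    - [0, 0, 0]
    - [0, 0, 0]
    - [0, 0, 0]
    - [0, 0, 0]
    - [0, 0, 0]
    - [0, 0, 0]
    - [0, 0, 0]
    - [0, 0, 0]
    - [0, 0, 0]
    - [0, 0, 0]
    - [0, 0, 0]
    - [0, 0, 0]
    - [0, 0, 0]
    - [0, 0, 0]
    - [0, 0, 0]
  gripper: [0.3, 0.3, 0.3, 0.3, 0.3, 0.3, 0.3, 0.3, 0.3, 0.3, 0.3, 0.3, 0.3, 0.3, 0.3, 0.3, 0.3, 0.3, 0.3, 0.3]

```text
time_s: 11.62
tool_pos: [0.6079, -0.0828, 0.2033]
orientation: [-3.142, -0.0, -2.952]
contact_force: [-1.0, -0.6, -5.3]
opening: 0.422
gripper_force: 60.8
```

```bash
python3 - <<'E'
from h import *
import pickle
o=readout.observe();w=camera_model('wrist');im=camera('wrist')[:,:,::-1]
pickle.dump((o,w),open('w5.pkl','wb'));cv2.imwrite('pics/w5.png',im)
print(o['tool_pos'],np.degrees(o['orientation']),o['joint_pos'])
t=np.radians(2.6);Rz=np.array([[np.cos(t),-np.sin(t)],[np.sin(t),np.cos(t)]])
q=np.array([[-38.5,-38.5],[-38.5,38.5],[38.5,38.5],[38.5,-38.5]])/1000
P=np.c_[q@Rz.T+[.610,-.082],np.full(4,.044)];p=proj(w,P);print(p)
x0,y0=int(p[:,0].min()-20),int(p[:,1].min()-30)
c=im[max(y0,0):y0+220,x0:x0+260];print(x0,max(y0,0),c.shape)
cv2.imwrite('pics/w5c.png',cv2.resize(c,None,fx=3,fy=2.7 if c.shape[0]>210 else 3,interpolation=cv2.INTER_CUBIC)[:600,:800])
E
```

```text
[ 0.60787494 -0.08275098  0.20332653] [-1.79996228e+02 -1.39780164e-03 -1.69151943e+02] [-0.22053528  0.38740097  0.41046903  1.46321918 -0.1560498   1.32328786
  1.96115752]
[[281.41967569 174.21917301]
 [368.49058318 186.95842869]
 [353.16372062 266.85450303]
 [272.40477919 255.9252168 ]]
252 144 (220, 260, 3)
```

View pics/w5c.png

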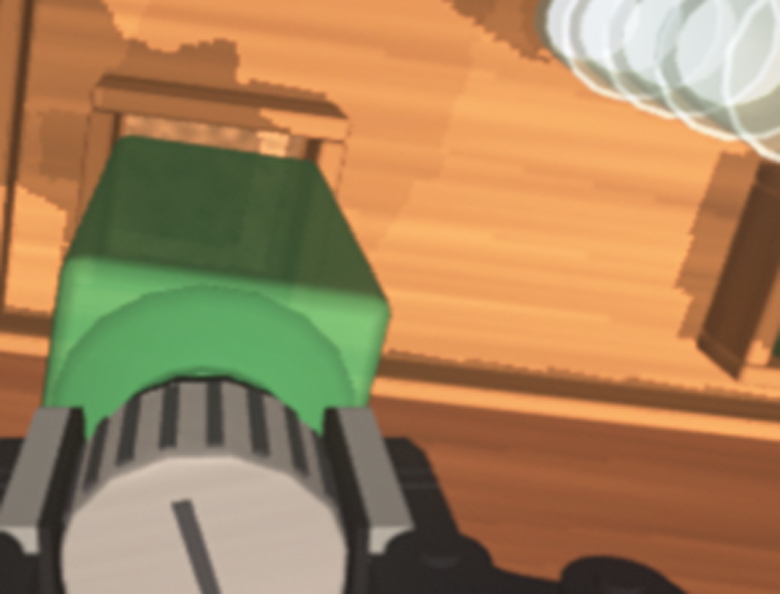

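The crop shows the bottle over the well. The well's near wall top runs from about (284,177) to (368,188), and the bottle's base edge runs from (292,194) to (355,202.5), roughly parallel and centred. I'll refine those edges from intensity profiles.

```bash
python3 - <<'E'
from h import *
im=cv2.imread('pics/w5.png').astype(int)
for r in (190,192,194): print('row',r,'cols276-299',im[r,276:300].sum(1)//3,'\n 352-374',im[r,352:375].sum(1)//3)
for c in (295,310,325,340,352): print('col',c,'rows164-206',im[164:207,c].sum(1)//3,'R-G',(im[188:207,c,2]-im[188:207,c,1]))
E
```

```text
row 190 cols276-299 [112 112 112 112 109 103 106 111 111 112 111 110 102  88  67  70  99 118
 136 144 146 146 143 139] 
 352-374 [168 167 167 167 167 167 167 167 167 166 167 166 166 166 165 159 150 148
 154 155 155 155 156]
row 192 cols276-299 [110 111 110 111 108 107 109 110 112 112 111 109  99  84  66  76 105 119
 132 130 127 130 131 130] 
 352-374 [168 168 168 168 169 168 169 169 169 169 168 168 168 168 165 153 144 153
 156 156 156 156 156]
row 194 cols276-299 [109 110 110 107 100 103 110 111 111 111 110 107  95  77  65  75  87  92
  90  84  82  86  90  93] 
 352-374 [127 126 132 139 145 149 149 151 154 157 162 165 167 167 163 152 148 158
 160 161 159 159 158]
col 295 rows164-206 [112 113 115 115 114 114 112 108  90  77  80  84  84  93 109 115 116 115
 114 112 109 105 121 147 160 156 144 130 130 119  84  66  67  68  68  67
  66  66  66  65  65  65  65] R-G [ 70  70  65  59  57  42   4 -21 -20 -20 -19 -20 -20 -21 -21 -21 -21 -20
 -20]
col 310 rows164-206 [110 111 113 114 115 116 115 113 112 109  93  80  80  83  84  90 108 115
 115 116 114 114 111 103 108 129 137 140 142 143 141 130
[... 266 characters left out ...]
5 136 137 134 130 124 101  75
  68  69  68  69  69  68  67] R-G [ 61  55  51  56  60  62  62  60  59  52  25  -9 -20 -20 -19 -20 -20 -20
 -21]
col 340 rows164-206 [158 158 157 158 159 161 163 165 167 163 135 115 112 109 100  85  80  84
  84  95 132 156 162 141 120 115 114 108 132 178 182 172 173 177 182 184
 167 105  70  70  69  70  68] R-G [ 64  61  61  56  64  67  64  68  67  66  64  63  67  22 -19 -19 -19 -18
 -19]
col 352 rows164-206 [160 159 158 158 158 158 159 162 164 165 168 168 158 130 114 109  97  84
  83  83  84 101 140 158 165 167 168 169 168 152 127 122 121 117 115 112
 108 104  91  72  64  65  65] R-G [ 77  78  76  76  78  81  64  58  58  58  59  57  56  53  37   0 -17 -18
 -17]
```

```bash
python3 - <<'E'
from h import *
import pickle
o,w=pickle.load(open('w5.pkl','rb'));Rt=rot(o['orientation'])
def L(name,pts,z):
    T=np.array([1000*(atz(w,*p,z)-o['tool_pos'])@Rt for p in pts])[:,:2];print(name,T.round(1).tolist());return T
cols=[295,310,325,340,352]
a=L('near outer',list(zip(cols,[177.4,179.4,181.4,183.5,185.3])),.044)
b=L('near inner',list(zip(cols[:4],[185.2,187.3,189.4,191.2])),.044)
c=L('bottle base',list(zip(cols,[193.9,195.9,198.1,200.8,202.6])),.0717)
l=L('left outer',[(281,190),(280.7,192),(280.1,194)],.044)
li=L('left inner',[(289,190),(288.8,192),(288.4,194)],.044)
r=L('right outer',[(368.8,190),(368.2,192),(367.9,194)],.044)
bc=L('base corners',[(292,194),(355.3,202.5)],.0717)
for n,t in(('a',a),('b',b),('c',c),('bc',bc)):
    s,i=np.polyfit(t[:,1],t[:,0],1);print(n,'slope deg',np.degrees(np.arctan(s)),'x at y=0',i)
E
```

```text
near outer [[38.6, -20.5], [36.9, -7.4], [35.1, 5.7], [33.3, 18.8], [31.8, 29.4]]
near inner [[31.8, -20.6], [29.9, -7.5], [28.1, 5.7], [26.5, 19.0]]
bottle base [[29.5, -18.8], [27.9, -6.8], [26.1, 5.3], [23.9, 17.5], [22.5, 27.2]]
left outer [[27.5, -33.1], [25.8, -33.4], [24.0, -34.0]]
left inner [[27.5, -26.0], [25.8, -26.2], [24.0, -26.6]]
right outer [[27.6, 44.4], [25.9, 43.9], [24.1, 43.7]]
base corners [[29.5, -21.2], [22.5, 29.9]]
a slope deg -7.796684404457162 x at y=0 35.86396193000852
b slope deg -7.632868546045652 x at y=0 28.974175460917458
c slope deg -8.862439042095392 x at y=0 26.75428532492336
bc slope deg -7.695470206624276 x at y=0 26.588376162254928
```

Call:
carry_out:
  twist:
    - [0, 0, -0.5]
    - [0, 0, 0]
    - [0, 0, 0]
    - [0, 0, 0]
    - [0, 0, 0]
    - [0, 0, 0]
    - [0, 0, 0]
    - [0, 0, 0]
    - [0, 0, 0]
    - [0, 0, 0]
    - [0, 0, 0]
    - [0, 0, 0]
    - [0, 0, 0]
    - [0, 0, 0]
    - [0, 0, 0]
  translation:
    - [-1.7, 0.9, 0]
    - [0, 0, 2]
    - [0, 0, 4]
    - [0, 0, 5]
    - [0, 0, 5]
    - [0, 0, 4]
    - [0, 0, 2]
    - [0, 0, 1]
    - [0, 0, 0]
    - [0, 0, 0]
    - [0, 0, 1]
    - [0, 0, 1]
    - [0, 0, 1]
    - [0, 0, 1]
    - [0, 0, 1]
  gripper: [0.3, 0.3, 0.3, 0.3, 0.3, 0.3, 0.3, 0.3, 0.3, 0.3, 0.3, 0.3, 0.3, 0.3, 0.3]

```text
time_s: 12.92
tool_pos: [0.6094, -0.0815, 0.1752]
orientation: [-3.142, -0.0, -2.943]
contact_force: [0.5, -0.6, -5.4]
opening: 0.422
gripper_force: 60.8
```

Call:
carry_out:
  twist:
    - [0, 0, 0]
    - [0, 0, 0]
    - [0, 0, 0]
    - [0, 0, 0]
    - [0, 0, 0]
    - [0, 0, 0]
  translation:
    - [0, 0, 1]
    - [0, 0, 1]
    - [0, 0, 1]
    - [0, 0, 1]
    - [0, 0, 0]
    - [0, 0, 0]
  gripper: [0.3, 0.3, 0.3, 0.3, 0.3, 0.3]

```text
time_s: 13.42
tool_pos: [0.6094, -0.0814, 0.1712]
orientation: [3.142, -0.0, -2.943]
contact_force: [0.0, 0.1, -6.2]
opening: 0.425
gripper_force: 60.8
```

Call:
carry_out:
  twist:
    - [0, 0, 0]
    - [0, 0, 0]
    - [0, 0, 0]
    - [0, 0, 0]
    - [0, 0, 0]
    - [0, 0, 0]
    - [0, 0, 0]
  translation:
    - [0, 0, 1.5]
    - [0, 0, 1.5]
    - [0, 0, 1.5]
    - [0, 0, 1.5]
    - [0, 0, 1.5]
    - [0, 0, 1]
    - [0, 0, 0]
  gripper: [0.3, 0.3, 0.3, 0.3, 0.3, 0.3, 0.3]

```text
time_s: 14.0
tool_pos: [0.6093, -0.0814, 0.1624]
orientation: [3.142, -0.001, -2.943]
contact_force: [-0.5, -0.3, -6.3]
opening: 0.424
gripper_force: 60.8
```

Call:
carry_out:
  twist:
    - [0, 0, 0]
    - [0, 0, 0]
    - [0, 0, 0]
    - [0, 0, 0]
    - [0, 0, 0]
    - [0, 0, 0]
    - [0, 0, 0]
    - [0, 0, 0]
    - [0, 0, 0]
  translation:
    - [0, 0, 1.5]
    - [0, 0, 2]
    - [0, 0, 2]
    - [0, 0, 2]
    - [0, 0, 2]
    - [0, 0, 2]
    - [0, 0, 1.5]
    - [0, 0, 0]
    - [0, 0, 0]
  gripper: [0.3, 0.3, 0.3, 0.3, 0.3, 0.3, 0.3, 0.3, 0.3]

```text
time_s: 14.75
tool_pos: [0.6094, -0.0814, 0.1497]
orientation: [-3.142, -0.0, -2.943]
contact_force: [0.6, 0.1, -6.4]
opening: 0.422
gripper_force: 60.8
```

Call:
carry_out:
  twist:
    - [0, 0, 0]
    - [0, 0, 0]
    - [0, 0, 0]
    - [0, 0, 0]
    - [0, 0, 0]
    - [0, 0, 0]
  translation:
    - [0, 0, 1]
    - [0, 0, 1]
    - [0, 0, 1]
    - [0, 0, 1]
    - [0, 0, 0]
    - [0, 0, 0]
  gripper: [0.3, 0.3, 0.3, 0.3, 0.3, 0.3]

```text
time_s: 15.25
tool_pos: [0.6094, -0.0814, 0.1457]
orientation: [3.142, -0.0, -2.943]
contact_force: [0.5, 0.4, -6.5]
opening: 0.424
gripper_force: 60.8
```

Call:
carry_out:
  twist:
    - [0, 0, 0]
    - [0, 0, 0]
    - [0, 0, 0]
    - [0, 0, 0]
  translation:
    - [0, 0, 0.4]
    - [0, 0, 0.4]
    - [0, 0, 0]
    - [0, 0, 0]
  gripper: [0.3, 0.3, 0.3, 0.3]

```text
time_s: 15.58
tool_pos: [0.6095, -0.0814, 0.1452]
orientation: [-3.142, 0.0, -2.943]
contact_force: [-0.2, -0.4, -4.4]
opening: 0.428
gripper_force: 60.9
```

Call:
carry_out:
  twist:
    - [0, 0, 0]
    - [0, 0, 0]
    - [0, 0, 0]
    - [0, 0, 0]
  translation:
    - [0, 0, 0.3]
    - [0, 0, 0.3]
    - [0, 0, 0]
    - [0, 0, 0]
  gripper: [0.3, 0.3, 0.3, 0.3]

```text
time_s: 15.92
tool_pos: [0.6097, -0.0815, 0.1449]
orientation: [-3.141, 0.001, -2.943]
contact_force: [-1.0, 0.4, 0.8]
opening: 0.425
gripper_force: 61.3
```

The bottle is seated: contact came at tool z = 0.145, as expected for the pad. Next I turn clockwise, following the thread at 1 mm/rad.

Call:
carry_out:
  twist:
    - [0, 0, 0]
    - [0, 0, 2]
    - [0, 0, 4]
    - [0, 0, 5]
    - [0, 0, 5]
    - [0, 0, 5]
    - [0, 0, 5]
    - [0, 0, 5]
    - [0, 0, 5]
    - [0, 0, 4]
    - [0, 0, 0]
    - [0, 0, 0]
  translation:
    - [0, 0, 0.1]
    - [0, 0, 0.04]
    - [0, 0, 0.07]
    - [0, 0, 0.09]
    - [0, 0, 0.09]
    - [0, 0, 0.09]
    - [0, 0, 0.09]
    - [0, 0, 0.09]
    - [0, 0, 0.09]
    - [0, 0, 0.07]
    - [0, 0, 0]
    - [0, 0, 0]
  gripper: [0.3, 0.3, 0.3, 0.3, 0.3, 0.3, 0.3, 0.3, 0.3, 0.3, 0.3, 0.3]

```text
time_s: 16.92
tool_pos: [0.61, -0.081, 0.1441]
orientation: [3.141, 0.001, 2.645]
contact_force: [-0.0, 1.9, 2.2]
opening: 0.426
gripper_force: 61.7
```

```bash
cat > ob.py <<'E'
from h import *
o=readout.observe();print(o['time_s'],o['tool_pos'].round(4),np.degrees(o['orientation']).round(2),o['contact_force'].round(1),o['ft_torque'].round(3),o['joint_pos'][6].round(3),o['effort'][6].round(4))
E
python3 ob.py
```

```text
16.9167 [ 0.61   -0.081   0.1441] [1.7996e+02 6.0000e-02 1.5156e+02] [-0.   1.9  2.2] [ 0.447 -0.034 -0.058] 1.335 -0.4949
```

Call:
carry_out:
  twist:
    - [0, 0, 0]
    - [0, 0, 0]
    - [0, 0, 0]
  translation:
    - [0, 0, 0]
    - [0, 0, 0]
    - [0, 0, 0]
  gripper: [0.3, 0.3, 0.3]

```text
time_s: 17.17
tool_pos: [0.6099, -0.0812, 0.144]
orientation: [3.141, 0.001, 2.644]
contact_force: [0.1, 2.2, 5.0]
opening: 0.427
gripper_force: 61.8
```

```bash
python3 ob.py; python3 -c "
from plant import readout;print(readout.observe()['effort'])"
```

```text
17.1667 [ 0.6099 -0.0812  0.144 ] [1.7995e+02 5.0000e-02 1.5148e+02] [0.1 2.2 5. ] [ 0.586 -0.175 -0.049] 1.334 0.0111
[ 1.42443024e+00 -5.63456225e+01  9.89511251e+00 -3.23616922e+01
  8.57077986e-01  8.06436263e-03  1.11186269e-02]
```

Call:
carry_out:
  twist:
    - [0, 0, 3]
    - [0, 0, 4]
    - [0, 0, 3]
    - [0, 0, 0]
  translation:
    - [0, 0, 0.05]
    - [0, 0, 0.07]
    - [0, 0, 0.05]
    - [0, 0, 0]
  gripper: [0.3, 0.3, 0.3, 0.3]

```text
time_s: 17.5
tool_pos: [0.61, -0.0812, 0.1438]
orientation: [3.141, 0.001, 2.466]
contact_force: [1.4, 2.6, 5.6]
opening: 0.427
gripper_force: 61.9
```

```bash
python3 ob.py
```

```text
17.5 [ 0.61   -0.0812  0.1438] [1.7995e+02 5.0000e-02 1.4131e+02] [1.4 2.6 5.6] [ 0.616 -0.268 -0.031] 1.169 -1.1762
```

Call:
carry_out:
  twist:
    - [0, 0, 3]
    - [0, 0, 3]
    - [0, 0, 0]
  translation:
    - [0, 0, 0.05]
    - [0, 0, 0.05]
    - [0, 0, 0]
  gripper: [0.3, 0.3, 0.3]

```text
time_s: 17.75
tool_pos: [0.61, -0.0812, 0.1438]
orientation: [3.141, 0.001, 2.363]
contact_force: [0.6, 2.1, 5.3]
opening: 0.424
gripper_force: 62.0
```

```bash
python3 ob.py
```

```text
17.75 [ 0.61   -0.0812  0.1438] [1.7994e+02 5.0000e-02 1.3540e+02] [0.6 2.1 5.3] [ 0.623 -0.347 -0.029] 1.074 -1.1162
```

Call:
carry_out:
  twist:
    - [0, 0, 3]
    - [0, 0, 3]
    - [0, 0, 0]
  translation:
    - [0, 0, 0.05]
    - [0, 0, 0.05]
    - [0, 0, 0]
  gripper: [0.3, 0.3, 0.3]

```text
time_s: 18.0
tool_pos: [0.6101, -0.0817, 0.1437]
orientation: [3.141, 0.001, 2.259]
contact_force: [2.5, 2.1, 5.1]
opening: 0.424
gripper_force: 62.0
```

```bash
python3 ob.py
```

```text
18.0 [ 0.6101 -0.0817  0.1437] [1.7995e+02 7.0000e-02 1.2944e+02] [2.5 2.1 5.1] [ 0.379 -0.557 -0.027] 0.979 -1.0858
```

Call:
carry_out:
  twist:
    - [0, 0, 3]
    - [0, 0, 3]
    - [0, 0, 0]
  translation:
    - [0, 0, 0.05]
    - [0, 0, 0.05]
    - [0, 0, 0]
  gripper: [0.3, 0.3, 0.3]

```text
time_s: 18.25
tool_pos: [0.6101, -0.0817, 0.1436]
orientation: [3.141, 0.001, 2.155]
contact_force: [2.2, 2.2, 5.9]
opening: 0.427
gripper_force: 62.0
```

```bash
python3 ob.py
```

```text
18.25 [ 0.6101 -0.0817  0.1436] [1.7994e+02 7.0000e-02 1.2345e+02] [2.2 2.2 5.9] [ 0.369 -0.589 -0.043] 0.883 -1.0274
```

Call:
carry_out:
  twist:
    - [0, 0, 3]
    - [0, 0, 3]
    - [0, 0, 0]
  translation:
    - [0, 0, 0.05]
    - [0, 0, 0.05]
    - [0, 0, 0]
  gripper: [0.3, 0.3, 0.3]

```text
time_s: 18.5
tool_pos: [0.6101, -0.0816, 0.1435]
orientation: [3.14, 0.001, 2.05]
contact_force: [1.8, 1.3, 6.0]
opening: 0.422
gripper_force: 62.0
```

```bash
python3 ob.py
```

```text
18.5 [ 0.6101 -0.0816  0.1435] [1.7993e+02 6.0000e-02 1.1746e+02] [1.8 1.3 6. ] [ 0.451 -0.634  0.044] 0.787 -1.0258
```

Call:
carry_out:
  twist:
    - [0, 0, 3]
    - [0, 0, 3]
    - [0, 0, 0]
  translation:
    - [0, 0, 0.05]
    - [0, 0, 0.05]
    - [0, 0, 0]
  gripper: [0.3, 0.3, 0.3]

```text
time_s: 18.75
tool_pos: [0.6101, -0.0816, 0.1434]
orientation: [3.14, 0.001, 1.945]
contact_force: [2.5, 2.2, 5.9]
opening: 0.424
gripper_force: 62.0
```

```bash
python3 ob.py
```

```text
18.75 [ 0.6101 -0.0816  0.1434] [1.7992e+02 5.0000e-02 1.1146e+02] [2.5 2.2 5.9] [ 0.386 -0.642 -0.028] 0.691 -1.0243
```

Call:
carry_out:
  twist:
    - [0, 0, 3]
    - [0, 0, 3]
    - [0, 0, 0]
  translation:
    - [0, 0, 0.05]
    - [0, 0, 0.05]
    - [0, 0, 0]
  gripper: [0.3, 0.3, 0.3]

```text
time_s: 19.0
tool_pos: [0.6102, -0.0816, 0.1433]
orientation: [3.14, 0.001, 1.841]
contact_force: [2.9, 1.3, 5.4]
opening: 0.425
gripper_force: 62.0
```

```bash
python3 ob.py
```

```text
19.0 [ 0.6102 -0.0816  0.1433] [1.7991e+02 5.0000e-02 1.0546e+02] [2.9 1.3 5.4] [ 0.407 -0.682 -0.006] 0.596 -1.022
```

Call:
carry_out:
  twist:
    - [0, 0, 3]
    - [0, 0, 3]
    - [0, 0, 0]
  translation:
    - [0, 0, 0.05]
    - [0, 0, 0.05]
    - [0, 0, 0]
  gripper: [0.3, 0.3, 0.3]

```text
time_s: 19.25
tool_pos: [0.6102, -0.0816, 0.1432]
orientation: [3.14, 0.001, 1.736]
contact_force: [3.1, 1.8, 4.9]
opening: 0.427
gripper_force: 62.0
```

```bash
python3 ob.py
```

```text
19.25 [ 0.6102 -0.0816  0.1432] [1.799e+02 4.000e-02 9.946e+01] [3.1 1.8 4.9] [ 0.399 -0.734  0.026] 0.5 -1.0202
```

Call:
carry_out:
  twist:
    - [0, 0, 3]
    - [0, 0, 3]
    - [0, 0, 0]
  translation:
    - [0, 0, 0.05]
    - [0, 0, 0.05]
    - [0, 0, 0]
  gripper: [0.3, 0.3, 0.3]

```text
time_s: 19.5
tool_pos: [0.6102, -0.0816, 0.1431]
orientation: [3.14, 0.001, 1.631]
contact_force: [3.4, 1.0, 4.8]
opening: 0.425
gripper_force: 62.0
```

```bash
python3 ob.py
```

```text
19.5 [ 0.6102 -0.0816  0.1431] [1.799e+02 3.000e-02 9.346e+01] [3.4 1.  4.8] [ 0.422 -0.749 -0.033] 0.405 -1.0195
```

Call:
carry_out:
  twist:
    - [0, 0, 3]
    - [0, 0, 3]
    - [0, 0, 0]
  translation:
    - [0, 0, 0.05]
    - [0, 0, 0.05]
    - [0, 0, 0]
  gripper: [0.3, 0.3, 0.3]

```text
time_s: 19.75
tool_pos: [0.6102, -0.0816, 0.1431]
orientation: [3.14, 0.0, 1.526]
contact_force: [2.4, 1.5, 5.6]
opening: 0.431
gripper_force: 62.0
```

```bash
python3 ob.py
```

```text
19.75 [ 0.6102 -0.0816  0.1431] [1.799e+02 2.000e-02 8.746e+01] [2.4 1.5 5.6] [ 0.365 -0.743 -0.023] 0.31 -1.0207
```

Call:
carry_out:
  twist:
    - [0, 0, 3]
    - [0, 0, 3]
    - [0, 0, 0]
  translation:
    - [0, 0, 0.05]
    - [0, 0, 0.05]
    - [0, 0, 0]
  gripper: [0.3, 0.3, 0.3]

```text
time_s: 20.0
tool_pos: [0.6103, -0.0817, 0.143]
orientation: [3.14, 0.0, 1.422]
contact_force: [2.9, 1.8, 5.6]
opening: 0.43
gripper_force: 62.0
```

```bash
python3 ob.py
```

```text
20.0 [ 0.6103 -0.0817  0.143 ] [1.7989e+02 1.0000e-02 8.1460e+01] [2.9 1.8 5.6] [ 0.377 -0.809 -0.063] 0.215 -1.0185
```

Call:
carry_out:
  twist:
    - [0, 0, 3]
    - [0, 0, 3]
    - [0, 0, 0]
  translation:
    - [0, 0, 0.05]
    - [0, 0, 0.05]
    - [0, 0, 0]
  gripper: [0.3, 0.3, 0.3]

```text
time_s: 20.25
tool_pos: [0.6103, -0.0817, 0.1429]
orientation: [3.14, 0.0, 1.317]
contact_force: [2.9, 2.2, 6.1]
opening: 0.429
gripper_force: 62.0
```

```bash
python3 ob.py
```

```text
20.25 [ 0.6103 -0.0817  0.1429] [179.89   0.    75.46] [2.9 2.2 6.1] [ 0.368 -0.727  0.027] 0.121 -1.0157
```

Call:
carry_out:
  twist:
    - [0, 0, 3]
    - [0, 0, 3]
    - [0, 0, 0]
  translation:
    - [0, 0, 0.05]
    - [0, 0, 0.05]
    - [0, 0, 0]
  gripper: [0.3, 0.3, 0.3]

```text
time_s: 20.5
tool_pos: [0.6103, -0.0817, 0.1428]
orientation: [3.14, -0.0, 1.212]
contact_force: [3.0, 1.8, 5.4]
opening: 0.425
gripper_force: 62.0
```

```bash
python3 ob.py
```

```text
20.5 [ 0.6103 -0.0817  0.1428] [ 1.7988e+02 -1.0000e-02  6.9460e+01] [3.  1.8 5.4] [ 0.269 -0.794  0.026] 0.027 -1.0493
```

Call:
carry_out:
  twist:
    - [0, 0, 3]
    - [0, 0, 3]
    - [0, 0, 0]
  translation:
    - [0, 0, 0.03]
    - [0, 0, 0.03]
    - [0, 0, 0]
  gripper: [0.3, 0.3, 0.3]

```text
time_s: 20.75
tool_pos: [0.6104, -0.0817, 0.1428]
orientation: [3.139, -0.0, 1.108]
contact_force: [2.7, 1.6, 5.6]
opening: 0.425
gripper_force: 62.1
```

```bash
python3 ob.py
```

```text
20.75 [ 0.6104 -0.0817  0.1428] [ 1.7987e+02 -2.0000e-02  6.3480e+01] [2.7 1.6 5.6] [ 0.257 -0.793  0.145] -0.067 -1.1698
```

Call:
carry_out:
  twist:
    - [0, 0, 3]
    - [0, 0, 3]
    - [0, 0, 0]
  translation:
    - [0, 0, 0.03]
    - [0, 0, 0.03]
    - [0, 0, 0]
  gripper: [0.3, 0.3, 0.3]

```text
time_s: 21.0
tool_pos: [0.6104, -0.0819, 0.1428]
orientation: [3.139, -0.0, 1.003]
contact_force: [2.3, 1.4, 6.6]
opening: 0.427
gripper_force: 62.1
```

```bash
python3 ob.py
```

```text
21.0 [ 0.6104 -0.0819  0.1428] [ 1.7988e+02 -3.0000e-02  5.7460e+01] [2.3 1.4 6.6] [ 0.213 -0.785  0.019] -0.161 -1.049
```

The torque climbed to about 0.15 N m at yaw 63° and had dropped by 57°, so the first click is passed. I'll go a little further into the detent, then check and let go.

Call:
carry_out:
  twist:
    - [0, 0, 3]
    - [0, 0, 3]
    - [0, 0, 2]
    - [0, 0, 0]
  translation:
    - [0, 0, 0]
    - [0, 0, 0]
    - [0, 0, 0]
    - [0, 0, 0]
  gripper: [0.3, 0.3, 0.3, 0.3]

```text
time_s: 21.33
tool_pos: [0.61, -0.0814, 0.1426]
orientation: [3.141, -0.001, 0.864]
contact_force: [0.9, 3.8, 6.9]
opening: 0.424
gripper_force: 62.2
```

```bash
python3 ob.py
```

```text
21.3333 [ 0.61   -0.0814  0.1426] [ 1.7996e+02 -4.0000e-02  4.9520e+01] [0.9 3.8 6.9] [ 0.545 -0.239  0.008] -0.285 -0.7202
```

Call:
carry_out:
  twist:
    - [0, 0, 0]
    - [0, 0, 0]
    - [0, 0, 0]
    - [0, 0, 0]
  translation:
    - [0, 0, 0]
    - [0, 0, 0]
    - [0, 0, -0.2]
    - [0, 0, 0]
  gripper: [0.3, 0.3, 0.3, 0.3]

```text
time_s: 21.67
tool_pos: [0.6098, -0.0814, 0.1427]
orientation: [3.141, -0.0, 0.867]
contact_force: [1.6, 3.6, 5.6]
opening: 0.424
gripper_force: 62.1
```

```bash
python3 ob.py
```

```text
21.6667 [ 0.6098 -0.0814  0.1427] [ 1.7997e+02 -3.0000e-02  4.9650e+01] [1.6 3.6 5.6] [ 0.55  -0.305 -0.048] -0.283 0.0369
```

Call:
carry_out:
  twist:
    - [0, 0, 0]
    - [0, 0, 0]
    - [0, 0, 0]
    - [0, 0, 0]
    - [0, 0, 0]
    - [0, 0, 0]
    - [0, 0, 0]
    - [0, 0, 0]
    - [0, 0, 0]
    - [0, 0, 0]
    - [0, 0, 0]
    - [0, 0, 0]
  translation:
    - [0, 0, 0]
    - [0, 0, 0]
    - [0, 0, 0]
    - [0, 0, 0]
    - [0, 0, 0]
    - [0, 0, 0]
    - [0, 0, 0]
    - [0, 0, 0]
    - [0, 0, 0]
    - [0, 0, 0]
    - [0, 0, 0]
    - [0, 0, 0]
  gripper: [0.3, 0.3, 0.45, 0.5, 0.55, 0.6, 0.7, 0.8, 0.9, 1, 1, 1]
  force: 20

```text
time_s: 22.67
tool_pos: [0.6095, -0.0814, 0.1423]
orientation: [3.142, 0.0, 0.862]
contact_force: [-0.2, -0.6, 0.0]
opening: 0.996
gripper_force: 0.0
```

Call:
carry_out:
  twist:
    - [0, 0, 0]
    - [0, 0, 0]
    - [0, 0, 0]
    - [0, 0, 0]
    - [0, 0, 0]
    - [0, 0, 0]
    - [0, 0, 0]
    - [0, 0, 0]
    - [0, 0, 0]
    - [0, 0, 0]
    - [0, 0, 0]
  translation:
    - [0, 0, -3]
    - [0, 0, -6]
    - [0, 0, -8]
    - [0, 0, -12]
    - [0, 0, -12]
    - [0, 0, -12]
    - [0, 0, -12]
    - [0, 0, -12]
    - [0, 0, 0]
    - [0, 0, 0]
    - [0, 0, 0]
  gripper: [1, 1, 1, 1, 1, 1, 1, 1, 1, 1, 1]

```text
time_s: 23.58
tool_pos: [0.6093, -0.0813, 0.2188]
orientation: [-3.141, 0.0, 0.862]
contact_force: [-0.2, 0.4, -1.1]
opening: 0.997
gripper_force: 0.0
```

```bash
python3 - <<'E'
from h import *
o=readout.observe();w=camera_model('wrist');im=camera('wrist')[:,:,::-1];cv2.imwrite('pics/w6.png',im)
print(o['tool_pos'],np.degrees(o['orientation']),o['contact_force'])
u0,v0=proj(w,[.610,-.081,.1745])[0].astype(int);y0,x0=v0-55,u0-55
g=im[y0:y0+110,x0:x0+110].astype(int)
mask=((g.min(2)>140)&(g.max(2)-g.min(2)<45)).astype(np.uint8);mask=cv2.morphologyEx(mask,cv2.MORPH_OPEN,np.ones((5,5)))
k,l,s,_=cv2.connectedComponentsWithStats(mask);i=1+s[1:,4].argmax()
ct=max(cv2.findContours((l==i).astype(np.uint8),0,1)[0],key=len);e=cv2.fitEllipse(cv2.convexHull(ct))
u,v=e[0][0]+x0,e[0][1]+y0;print(u0,v0,u,v,e,atz(w,u,v,.1745))
# mark direction: darkest pixels inside top
d=cv2.erode((cv2.fillPoly(np.zeros(mask.shape,np.uint8),[cv2.convexHull(ct)],1)),np.ones((9,9)))*(g.sum(2)<330)
ys,xs=np.nonzero(d);print(len(xs))
W=np.array([atz(w,a+x0,b+y0,.1745)[:2] for a,b in zip(xs,ys)]);c=np.cov(W.T);ev=np.linalg.eigh(c)[1][:,1];print('mark yaw',np.degrees(np.arctan2(ev[1],ev[0]))%180,W.mean(0))
# bottle green top corners
hsv=cv2.cvtColor(im,cv2.COLOR_BGR2HSV);gm=cv2.inRange(hsv,(50,60,30),(85,255,255))[max(v0-160,0):v0+120,u0-130:u0+130]
k,l,s,_=cv2.connectedComponentsWithStats(gm);i=1+s[1:,4].argmax();ct=max(cv2.findContours((l==i).astype(np.uint8),0,1)[0],key=len)
print('green poly',cv2.approxPolyDP(cv2.convexHull(ct),3,True)[:,0]+[u0-130,max(v0-160,0)])
E
```

```text
[ 0.60925972 -0.0812861   0.21883731] [-1.79967015e+02  1.45085595e-02  4.93975380e+01] [-0.2262196   0.41156902 -1.07702721]
321 270 319.7080993652344 269.80024337768555 ((53.708099365234375, 54.80024337768555), (57.73258590698242, 62.90446472167969), 89.64784240722656) [ 0.60936136 -0.08007228  0.1745    ]
37
mark yaw 61.880453546689075 [ 0.60502055 -0.08796394]
green poly [[371 245]
 [352 264]
 [288 263]
 [269 243]
 [321 193]]
```

```bash
python3 - <<'E'
from h import *
import pickle
o5,w5=pickle.load(open('w5.pkl','rb'));o6=readout.observe();w6=camera_model('wrist')
def mark(im,w,o,z,c,r):
    im=cv2.imread(im);g=im.sum(2).astype(int)
    m=np.zeros(g.shape,np.uint8);cv2.ellipse(m,c,r,0,0,360,1,-1);v=g[m>0];t=np.median(v)*.72
    k,l,s,ce=cv2.connectedComponentsWithStats(((m>0)&(g<t)).astype(np.uint8));i=1+s[1:,4].argmax()
    ys,xs=np.nonzero(l==i);W=np.array([1000*(atz(w,a,b,z)-o['tool_pos'])@rot(o['orientation']) for a,b in zip(xs,ys)])[:,:2]
    va,ev=np.linalg.eigh(np.cov(W.T));e=ev[:,1];print(len(xs),np.median(v),va,'angle in tool',np.degrees(np.arctan2(e[1],e[0]))%180,W.mean(0),xs.min(),xs.max(),ys.min(),ys.max())
mark('pics/w5.png',w5,o5,.2341,(320,350),(36,30))
mark('pics/w4.png',*pickle.load(open('w4.pkl','rb'))[::-1],.2341,(320,350),(36,30))
mark('pics/w6.png',w6,o6,.1745,(320,270),(24,21))
E
```

```text
332 540.0 [ 0.51881324 49.64129832] angle in tool 166.1273077706051 [-1.41271845  0.78389898] 309 329 329 380
333 611.0 [ 0.52100245 50.26500391] angle in tool 166.07955117109506 [-1.0296692   0.01720079] 309 329 329 380
165 731.0 [ 0.69097589 52.78964385] angle in tool 166.60306407947138 [-1.80737626 -0.17932364] 314 327 254 290
```

The shell kept its angle on release instead of falling back. The heights put the bottle's underside at about 13.4 mm, which is home on the pad, and the arm is clear.

```bash
python3 -c "
from plant import order;print(order.sign_off())"
```

```text
the job is handed in; nothing more can be done
None
```

The green bottle is upright in the empty well and home on its cork pad. Its cap was turned clockwise past the first click and let go, the other bottle and the glasses were not touched, and the job was handed in at about 24 s of the 67 s allowed.

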